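Draw one dose into the tint dispenser

TASK

Draw one dose of tint with the manual dispenser on the bench: first turn its selector knob to the three-dot mark, the one next to the pipe from the canister, and let it click home there. Then pull the plunger's T-handle straight up against its spring until the broad ring on the rod stands just on top of the hexagonal nut, and keep holding it: the job finishes while you are holding the plunger at that mark, with the selector still at three dots. Leave the tin under the spout, the jar, the sanding block and the sander where they stand.

Things in the scene. Friction and masses are not known exactly. Their poses are not given: they have to be found in the camera images.
- dispenser: Bench tint dispenser, 460 mm wide, fixed. Origin on the bench below the selector's axis; x points away from the worker, y left, z up. At y = 0 the selector, with the spout to -x (100 mm long, 100 mm high); at y = -140 mm the upright pump barrel (44 mm diameter) with nut, rod and T-handle; at y = +200 mm the canister (140 mm diameter, 226 mm high), joined by a copper pipe. Valve block top at z = 115 mm.
- selector (a joint): Selector angle, rad, growing clockwise seen from above. Spring detents: 0 = one dot (dispense, pointer to the spout, dispenser's -x), 0.7 = two dots (shut), 1.4 = three dots (draw, pointer nearly along the dispenser's +y, to the pipe). Starts between 0 and 0.75; stops at -0.05 and 1.45. Takes about 0.15 N m; let go within 0.2 of a detent, it springs into it and stays.
- selector_grip (a point): Grip point on the selector's vertical axis, 167 mm above the bench. Black upright bar grip, 13 mm thick, 46 mm long, its top 13.5 mm above this point, standing on a 44 mm disc whose top is 24.5 mm below this point. Turns with the knob: x axis along the bar; the pointer nose (at the foot) and the white line on top lie at the -x end.
- plunger (a joint): How far the rod is drawn up, m: 0 = down (start), stop at 0.078. At 0.060, the dose mark, the lower edge of the broad black ring (6 mm tall) is level with the nut's top; thin rings (1.5 mm) come out before it, at 0.015, 0.030 and 0.045. The inner spring pulls it down: with weight and friction about 7 N to start, 15 N at the mark; let go, it slides home.
- t_handle: Black T-handle on the plunger rod: level bar 76 mm long, 16 mm thick, 18 mm high. Origin at the bar's middle, on the rod's axis, 218 mm above the bench with the plunger down; the bar lies along its x axis, parallel to the dispenser's x. Rises with the rod, does not turn. Neck below it 18 mm in diameter; the bar's underside is 26 mm above the nut when down.
- nut_top (a point): Centre of the top face of the hexagonal brass gland nut (48 mm across corners) on the pump barrel, where the rod comes out; fixed on the dispenser, 183 mm above the bench.
- tin: Open steel tin, 75 mm diameter, 56 mm high, standing under the spout. Origin at the centre of its underside. To be left alone.
- jar: Closed grey jar with white cap, 68 mm diameter, 85 mm high, standing to the right of the pump. Origin at the centre of its underside. To be left alone.
- sanding_block: Black rubber sanding block, 120 x 65 x 45 mm, lying in front of the canister. Origin at the centre of its underside, x along its length. To be left alone.
- sander: Electric sheet sander, about 245 x 92 x 125 mm, standing on its pad at the left of the bench. Origin at the centre of the underside of its pad, x along its length. To be left alone.

How it is judged:
By the outcome, as a careful person would: the job done as asked, in the order asked, and still so for the second after the job is handed in, while the arm keeps its last pose, push and grip.
It also fails if it takes over 48 s, if anything falls off the work surface, if the arm or the gripper's body presses on something with over 40 N, if the wrist force passes 120 N, or if a joint passes its speed limit or range.

ROBOT

A 6-joint arm with a two-finger parallel gripper is mounted at the origin on the work surface. World frame = base frame: x ahead of the robot, y to its left, z up, the work surface at z = 0. Lengths are in m, angles in rad, forces in N, time in s.
With the tool pointing down it reaches from about 0.275 to 1 m from the base axis. Payload 8.4 kg.
Tool frame: the origin (TCP) lies on the centre line of the jaws, within the pads' length; the fingertips stand 17 mm ahead of it and the grasp point (between the pads) lies 2 mm behind it (bot.tcp_to_tips is the z of the fingertips in the tool frame, in m); z points along the fingers, y is the line along which they close (so a half turn about z gives the same grasp; the last joint's range is limited). The gripper opens to 85 mm and grips with 20 to 120 N. Pads are 22 mm wide; open, the fingers measure 114 mm over their backs; the gripper's body (76 mm by 85 mm) begins 54 mm behind the grasp point. The pads swing forward as they close: fully open they stand 13 mm farther back than shut.
Start: joints at [1.146, 0.353, 1.633, -0, 1.155, -0.002], TCP at [0.256, 0.57, 0.248] pointing down, gripper open.
Joint ranges: [-2.63, 2.63], [-0.92, 2.1], [0.06, 2.66], [-1.3, 4.44], [0, 2.69], [-3.02, 3.02]. Speed limits (rad/s): [2.22, 2.22, 2.79, 3.14, 3.14, 3.14].

INTERFACE

Orientations are given as a unit quaternion [x, y, z, w].
In Python, from workcell import bot, hand, kinematics, get_obs, vision, hand_in gives the robot as it stands. The module is installed in compiled form; this text tells all that it offers. Calls block until the motion is done:
- bot.reach(position, orientation): joint-space move of the TCP to a pose.
- bot.servo_line(position, ori=None, velocity=0.15): straight line of the TCP; ori=None keeps the orientation; velocity is the mean speed in m/s.
- bot.goto_joints(angles): joint-space move.
- hand.move_gripper(opening, strength=None): finger opening in m; strength is the grip in N (None keeps the last); returns when the fingers have stopped.
- bot.dwell(seconds).
- kinematics.solve_ik(position, orientation): joint angles nearest the present ones, or None.
- get_obs(): the state.
- vision.read_camera(name): name is "side" or "top"; returns a dict with "frame" (384x512x3 uint8, red, green, blue), "intrinsics" (3x3 intrinsics, pixels), "view" (4x4, takes a point from world to camera coordinates). Camera axes: x right, y down, z forward; pixel columns grow to the right and rows downward; lengths in m; the calibration is good to about 2 mm. A picture is of the moment at which its call begins. There is no depth.
A pose or a line that the arm cannot do raises bot.IKError and nothing moves.
- hand_in(): hands the job in; it is judged then, once.
The state is a dict: "time_s": time; "joint_pos": joint angles; "joint_vel": joint speeds; "joint_efforts": joint torques, N m; "position": TCP position; "orientation": TCP orientation; "wrist_force": force on the tool from outside, world axes, zero at the start; "ft_torque": the same for the moment, N m; "gripper_width": finger opening in m; "grip_force": force on a finger pad.
Only numpy, scipy, OpenCV 4.12 (cv2) and the standard library are available. Lean on these libraries where they do the work, as an engineer would, in place of code of your own. Each camera call takes 0.05 s, during which the arm holds its last target. There are 200 camera calls.

## Working session

There is one attempt and no reset: what is moved stays moved. The work goes in short steps, each a Python script; the robot and the scene stay as the last script left them, time stands still between calls to the robot, and variables do not carry over. Pictures are saved under pics/ and viewed, at most 10 in all, crops included, and the job is handed in when it is done.

```bash
mkdir -p pics; python3 - <<'E'
from workcell import *
import cv2,numpy as np
for n in("top","side"):
    r=vision.read_camera(n);cv2.imwrite(f"pics/{n}0.png",cv2.resize(r["frame"][:,:,::-1],(800,600),interpolation=cv2.INTER_CUBIC));print(r["intrinsics"].tolist(),np.round(r["view"],3).tolist())
o=get_obs();print(o["time_s"],o["orientation"],o["wrist_force"],bot.tcp_to_tips)
E
```

```text
[[383.0101682168587, 0.0, 253.46108454078848], [0.0, 383.0101682168587, 195.64131509406522], [0.0, 0.0, 1.0]] [[-0.005, -1.0, -0.002, 0.085], [-0.997, 0.006, -0.072, 0.523], [0.072, 0.002, -0.997, 1.231], [0.0, 0.0, 0.0, 1.0]]
[[420.1524185644279, 0.0, 244.63522342547574], [0.0, 420.1524185644279, 191.41316534711436], [0.0, 0.0, 1.0]] [[0.726, -0.687, 0.016, -0.348], [-0.519, -0.564, -0.642, 0.409], [0.451, 0.458, -0.766, 1.17], [0.0, 0.0, 0.0, 1.0]]
0.1 [ 2.09810582e-01  9.77741838e-01 -6.29236597e-04 -1.50337448e-04] [ 0.06691305 -0.29047782 -0.67421844] 0.017
```

View pics/top0.png

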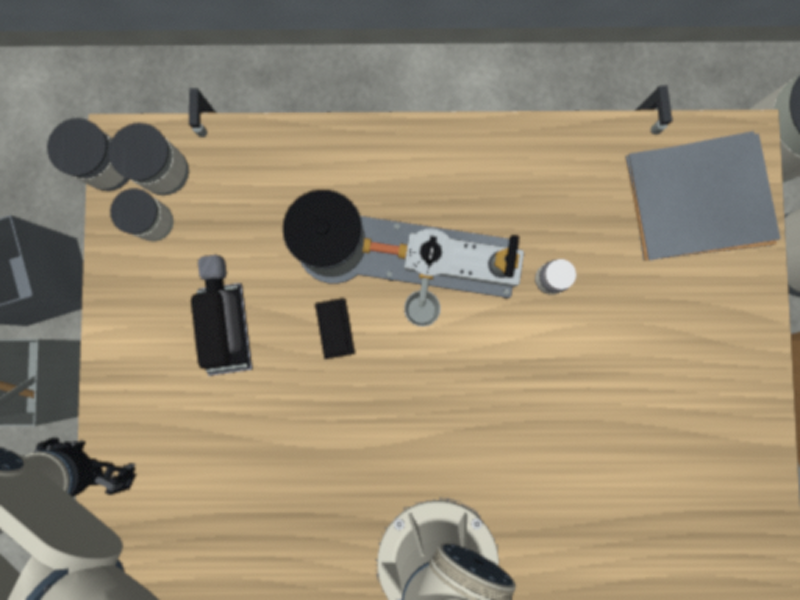

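View pics/side0.png

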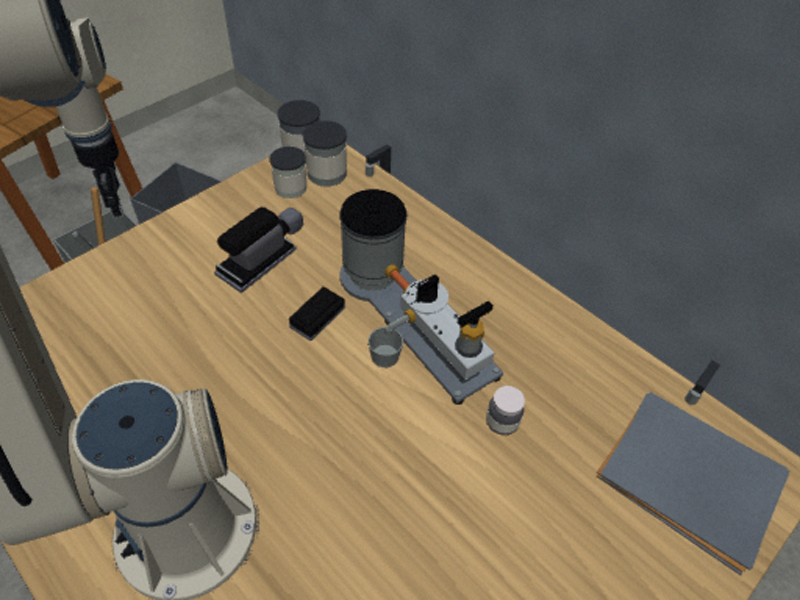

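The pictures show the whole scene, upright and unobstructed. In the top view (800x600) the knob is at about (430,251), the T-handle at (512,256), the canister lid at (323,228) and the tin at (422,308). Next I measure the black parts.

```bash
cat > h.py <<'E'
from workcell import *
import cv2,numpy as np
def ray(r,px,z):
    K,V=np.array(r["intrinsics"]),np.array(r["view"]);R,t=V[:3,:3],V[:3,3]
    c=-R.T@t;d=R.T@np.linalg.inv(K)@[px[0],px[1],1];return c+d*(z-c[2])/d[2]
def proj(r,p):
    V=np.array(r["view"]);q=np.array(r["intrinsics"])@(V[:3,:3]@p+V[:3,3]);return q[:2]/q[2]
def blobs(r,x0,x1,y0,y1,th=45,amin=20):
    g=r["frame"].max(2);m=np.zeros_like(g);m[y0:y1,x0:x1]=(g[y0:y1,x0:x1]<th)*255
    cs,_=cv2.findContours(m,cv2.RETR_EXTERNAL,cv2.CHAIN_APPROX_NONE)
    return [c for c in cs if cv2.contourArea(c)>amin]
E
python3 - <<'E'
from h import *
r=vision.read_camera("top");s=vision.read_camera("side")
for nm,a,z in(("knob",(262,288,148,175),.175),("T",(318,336,148,180),.227),("can",(178,236,118,172),.226)):
    for c in blobs(r,*a,th=40):
        rr=cv2.minAreaRect(c);b=cv2.boxPoints(rr);P=np.array([ray(r,p,z)[:2] for p in b])
        print(nm,np.round(rr[0],1),np.round(rr[1],1),cv2.contourArea(c),"ctr",np.round(ray(r,rr[0],z),4),"box",np.round(P,3).tolist())
f=r["frame"][135:190,225:345,::-1];cv2.imwrite("pics/c1.png",cv2.resize(f,None,fx=6.5,fy=6.5,interpolation=cv2.INTER_CUBIC))
f=s["frame"][165:260,235:335,::-1];cv2.imwrite("pics/c2.png",cv2.resize(f,None,fx=6,fy=6,interpolation=cv2.INTER_CUBIC))
E
```

```text
knob [275.2 160.3] [11.4 11.1] 96.0 ctr [0.6136 0.0185 0.175 ] box [[0.618, 0.041], [0.636, 0.014], [0.609, -0.004], [0.591, 0.023]]
T [326.7 163.5] [ 4.9 23.8] 74.5 ctr [ 0.5954 -0.1191  0.227 ] box [[0.564, -0.107], [0.629, -0.118], [0.627, -0.131], [0.562, -0.12]]
can [206.  146.5] [47. 48.] 1747.5 ctr [0.6446 0.2111 0.226 ] box [[0.711, 0.278], [0.71, 0.145], [0.579, 0.145], [0.58, 0.277]]
```

View pics/c1.png

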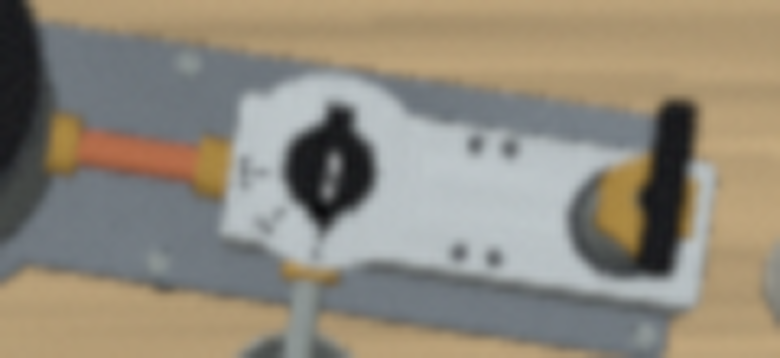

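View pics/c2.png

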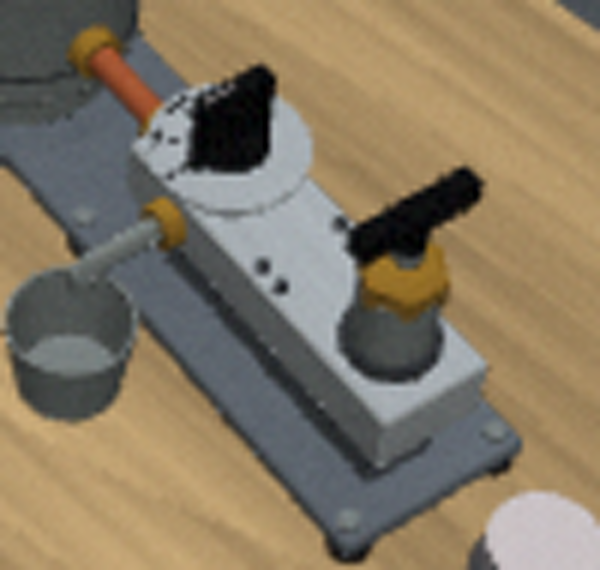

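The crops agree on the scale and layout: the T bar runs from (678,105) to (655,270) in the first crop and the knob sits at (330,172). Its pointer is towards the spout, tilted slightly towards the dots, so the angle is about 0 to 0.08. The T–canister axis predicts the knob at (0.616, 0.019) against 0.614, 0.0185 measured. I'll cross-check with the side view.

```bash
python3 - <<'E'
from h import *
r=vision.read_camera("top");s=vision.read_camera("side")
q=lambda x,y:(225+x/6.5-.5,135+y/6.5-.5)
print("disc",ray(r,q(330,172),.1425),"nose",ray(r,q(322,222),.15),"back top",ray(r,q(341,106),.1805))
print("line",ray(r,q(338,150),.1805),ray(r,q(327,200),.1805))
print("T ends",ray(r,q(678,103),.225),ray(r,q(655,270),.225))
for th in (40,60,80):
  for n,rr,a,z in(("top",r,(318,340,148,182),.222),("side",s,(292,318,190,209),.218)):
    for c in blobs(rr,*a,th=th):
        b=cv2.minAreaRect(c);l=cv2.fitLine(c,cv2.DIST_L2,0,.01,.01).ravel()
        A=ray(rr,l[2:]+8*l[:2],z)-ray(rr,l[2:]-8*l[:2],z)
        print(n,th,ray(rr,b[0],z).round(4),"yaw",np.arctan(A[1]/A[0]).round(3),np.round(b[1],1))
def j(z): 
  pass
# feasibility
from scipy.spatial.transform import Rotation as Ro
def q4(phi): # tool z down, tool y at world angle phi
    y=np.array([np.cos(phi),np.sin(phi),0]);zz=np.array([0,0,-1.]);return Ro.from_matrix(np.c_[np.cross(y,zz),y,zz]).as_quat()
for p,phis in(((.615,.019,.167),(1.4,0)),((.575,-.115,.218),(1.42,)),((.575,-.115,.285),(1.42,))):
  for ph in phis: print(p,ph,kinematics.solve_ik(p,q4(ph)))
E
```

```text
disc [0.61710145 0.01659918 0.1425    ] nose [0.59311927 0.02084842 0.15      ] back top [0.64019866 0.0136008  0.1805    ]
line [0.62063279 0.01511457 0.1805    ] [0.59847925 0.02016442 0.1805    ]
T ends [ 0.63215265 -0.12602117  0.225     ] [ 0.56123492 -0.11496247  0.225     ]
top 40 [ 0.5962 -0.1201  0.222 ] yaw -0.175 [ 4.9 23.8]
side 40 [ 0.5945 -0.124   0.218 ] yaw -0.114 [ 8.8 23.7]
top 60 [ 0.5961 -0.1204  0.222 ] yaw -0.177 [ 5.4 25.8]
side 60 [ 0.5946 -0.1233  0.218 ] yaw -0.178 [ 9.7 23.7]
top 80 [ 0.5939 -0.12    0.222 ] yaw -0.283 [ 9.3 27.3]
side 80 [ 0.5945 -0.1248  0.218 ] yaw -0.146 [10.6 24.1]
(0.615, 0.019, 0.167) 1.4 [ 2.84466218e-02  4.23380077e-01  1.72589280e+00 -4.44089210e-16
  9.92319780e-01 -1.37155338e+00]
(0.615, 0.019, 0.167) 0 [ 2.84466218e-02  4.23380077e-01  1.72589280e+00 -4.44089210e-16
  9.92319780e-01  2.84466218e-02]
(0.575, -0.115, 0.218) 1.42 [-1.99953599e-01  3.24230522e-01  1.74775222e+00 -4.44089210e-16
  1.06960991e+00 -1.61995360e+00]
(0.575, -0.115, 0.285) 1.42 [-1.99953599e-01  2.60197424e-01  1.67830244e+00 -4.44089210e-16
  1.20309278e+00 -1.61995360e+00]
```

```bash
cat >> h.py <<'E'
from scipy.spatial.transform import Rotation as Ro
def q4(phi):
    y=np.array([np.cos(phi),np.sin(phi),0]);zz=np.array([0,0,-1.]);return Ro.from_matrix(np.c_[np.cross(y,zz),y,zz]).as_quat()
def st(t=""):
    o=get_obs();print(t,round(o["time_s"],2),"p",np.round(o["position"],4),"F",np.round(o["wrist_force"],1),"M",np.round(o["ft_torque"],2),"w",round(o["gripper_width"],4),"g",np.round(o["grip_force"],1));return o
YAW=-.158;KN=np.array([.6165,.018]);T=np.array([.5955,-.1205]);UX=np.array([np.cos(YAW),np.sin(YAW)])
E
python3 - <<'E'
from h import *
o=get_obs();p=np.array(o["position"])
bot.servo_line([p[0],p[1],.40],velocity=.3)
psi=-.18
bot.reach([*KN,.33],q4(psi+np.pi/2))
hand.move_gripper(.045,30)
bot.servo_line([*KN,.21],velocity=.2);st("above")
bot.servo_line([*KN,.167],velocity=.08);st("down")
r=vision.read_camera("side");cv2.imwrite("pics/k1.png",cv2.resize(r["frame"][130:260,220:350,::-1],None,fx=4.5,fy=4.5,interpolation=cv2.INTER_CUBIC))
hand.move_gripper(0.0,30);st("grip")
E
```

```text
above 4.54 p [0.6172 0.018  0.211 ] F [-0.3 -0.3 -0.6] M [ 0.02  0.02 -0.05] w 0.0448 g 0.0
down 5.22 p [0.6166 0.018  0.1669] F [-0.2  0.3  0.1] M [ 0.02  0.04 -0.  ] w 0.0449 g 0.0
grip 5.66 p [0.6165 0.0169 0.1677] F [-3.5 -6.3  3.8] M [-0.83  0.31  0.15] w 0.0122 g 33.2
```

View pics/k1.png

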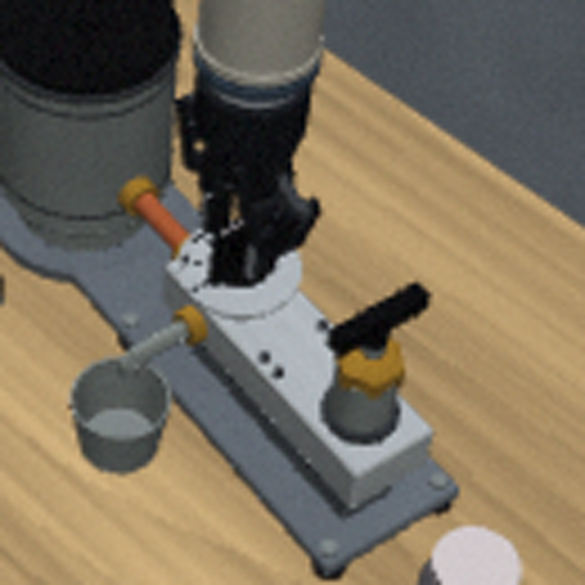

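The fingers straddle the knob bar, at about (245,245) in the crop. They closed to 12.2 mm, which fits the 13 mm bar, with about 7 N of side force. Now I'll turn it clockwise.

```bash
python3 - <<'E'
from h import *
K=[KN[0],KN[1]-.0015,.167]
psi0,psi1=-.18,YAW-1.4
for k in range(1,8):
    bot.servo_line(K,ori=q4(psi0+(psi1-psi0)*k/7+np.pi/2),velocity=.1);o=st(k)
    if np.linalg.norm(o["wrist_force"])>50: print("stop");break
E
```

```text
1 6.01 p [0.6167 0.0172 0.1677] F [-2.2  4.7  4.8] M [0.96 0.28 0.  ] w 0.0126 g 33.5
2 6.36 p [0.6169 0.0176 0.1677] F [-1.1  6.9  4.4] M [ 1.34  0.17 -0.05] w 0.0126 g 33.4
3 6.71 p [0.6173 0.0181 0.1677] F [ 0.  10.2  4. ] M [ 1.65 -0.13 -0.09] w 0.0123 g 33.2
4 7.06 p [0.6177 0.0184 0.1677] F [ 3.  10.7  2.5] M [ 1.88 -0.42  0.11] w 0.0126 g 33.1
5 7.41 p [0.6182 0.0186 0.1677] F [ 4.4 12.8  1. ] M [ 2.07 -0.64  0.02] w 0.0127 g 32.9
6 7.76 p [0.6187 0.0187 0.1677] F [ 6.  12.2 -0.9] M [ 2.15 -1.   -0.06] w 0.0127 g 32.7
7 8.11 p [0.6193 0.0188 0.1678] F [ 8.  12.8 -3.3] M [ 2.17 -1.46  0.02] w 0.0126 g 32.4
```

```bash
python3 - <<'E'
from h import *
hand.move_gripper(.045);st("open")
o=get_obs()["position"]
bot.servo_line([o[0],o[1],.33],velocity=.2)
c=T-.025*UX
bot.reach([c[0],c[1],.33],q4(YAW+np.pi/2));st("over T")
r=vision.read_camera("top");cv2.imwrite("pics/t2.png",cv2.resize(r["frame"][125:195,215:345,::-1],None,fx=6,fy=6,interpolation=cv2.INTER_CUBIC))
r=vision.read_camera("side");cv2.imwrite("pics/s2.png",cv2.resize(r["frame"][130:260,220:350,::-1],None,fx=4.5,fy=4.5,interpolation=cv2.INTER_CUBIC))
E
```

```text
open 8.53 p [0.6163 0.0162 0.1669] F [-0.6 -0.   0.6] M [ 0.05 -0.03 -0.02] w 0.0452 g 0.0
over T 10.93 p [ 0.5708 -0.1163  0.3295] F [-0.1  0.   0.2] M [ 0.01 -0.04 -0.02] w 0.0449 g 0.0
```

View pics/t2.png

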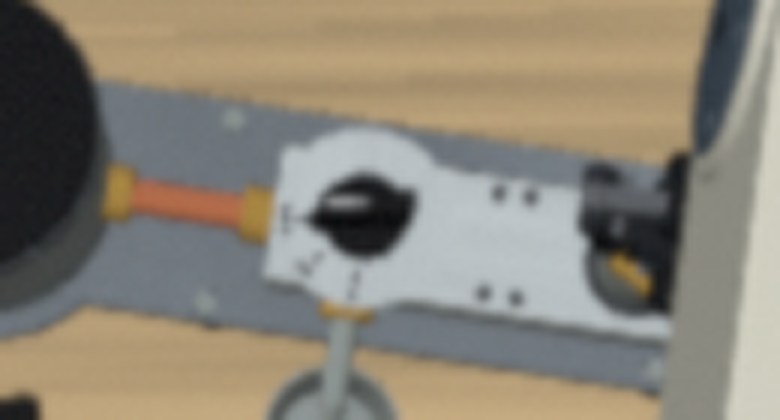

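View pics/s2.png

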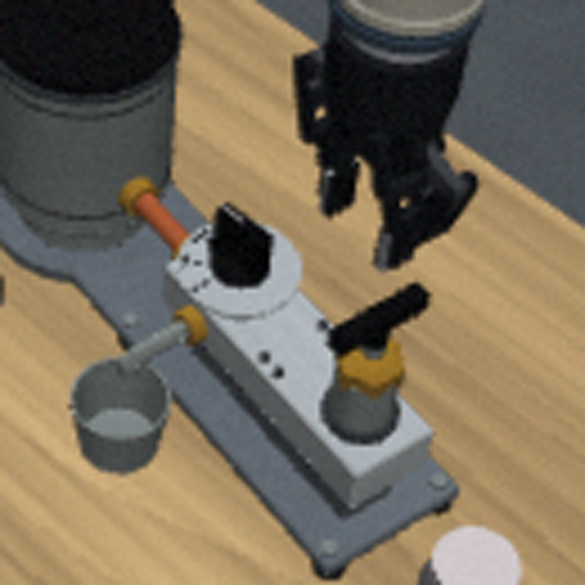

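The pointer nose now lies at the three-dot mark beside the pipe: (310,217) in the top crop, with the dots at (288,217). The tin is unmoved. Next I grip the T-handle on its near half, clear of the 18 mm neck.

```bash
python3 - <<'E'
from h import *
c=T-.025*UX
bot.servo_line([*c,.26],velocity=.2)
bot.servo_line([*c,.217],velocity=.1);st("down")
hand.move_gripper(0,30);o=st("grip30")
UY=np.array([-UX[1],UX[0]])
f=np.dot(o["wrist_force"][:2],UY);d=np.dot(np.array(o["position"][:2])-c,UY);print("lat",f,d)
c2=c+UY*d*2 if abs(d)>.0005 else c
bot.servo_line([*c2,.217],velocity=.05);st("centred")
hand.move_gripper(0,100);o=st("grip100")
z0=o["position"][2]
for dz in(.004,.015,.03):
    bot.servo_line([*c2,.217+dz],velocity=.06);o=st(dz);print(o["position"][2]-z0)
np.save("c2.npy",np.array([*c2,z0]))
r=vision.read_camera("side");cv2.imwrite("pics/s3.png",cv2.resize(r["frame"][170:240,270:340,::-1],None,fx=8,fy=8,interpolation=cv2.INTER_CUBIC))
E
```

```text
down 12.12 p [ 0.5712 -0.1167  0.2176] F [-0.5 -0.4  0.1] M [ 0.01  0.05 -0.03] w 0.0452 g 0.0
grip30 12.48 p [ 0.5711 -0.1179  0.218 ] F [-1.7 -7.   1.9] M [-0.87  0.25 -0.07] w 0.015 g 34.8
lat -7.164421787901096 -0.0012439403306846264
centred 12.73 p [ 0.5711 -0.1181  0.218 ] F [0.1 7.  4.3] M [ 0.87 -0.03 -0.06] w 0.0154 g 35.1
grip100 12.95 p [ 0.5711 -0.1181  0.2182] F [-1.1  5.6  6.2] M [ 0.9   0.04 -0.09] w 0.014 g 97.5
0.004 13.2 p [ 0.571  -0.118   0.2211] F [ 3.9  5.1 -6. ] M [ 0.73 -0.66 -0.01] w 0.0141 g 97.6
0.0029279417118324436
0.015 13.53 p [ 0.571  -0.118   0.2319] F [ 4.7  5.6 -6.5] M [ 0.69 -0.7   0.01] w 0.0143 g 97.6
0.013742157454962572
0.03 13.93 p [ 0.5711 -0.118   0.2467] F [ 6.6  4.2 -8.9] M [ 0.64 -0.79  0.03] w 0.0145 g 97.6
0.028513855524199355
```

View pics/s3.png

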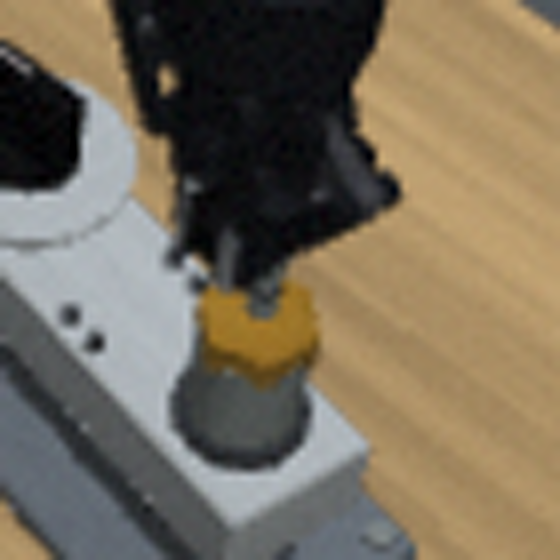

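The rod (265,295 in the crop) comes out of the nut as the hand rises, so the grip holds. I continue to 60 mm.

```bash
python3 - <<'E'
from h import *
*c,z0=np.load("c2.npy")
for dz in(.045,.055,.0605):
    bot.servo_line([*c,z0+dz],velocity=.06);o=st(dz)
bot.dwell(.3);o=st();e=z0+.0605-o["position"][2];print("err",e)
bot.servo_line([*c,z0+.0605+e],velocity=.03);bot.dwell(.3);o=st();print("rise",o["position"][2]-z0)
F=[vision.read_camera("side") for _ in range(4)]
f=np.mean([x["frame"] for x in F],0).astype(np.uint8)
n=np.array([*T,.183]);print("nut px",proj(F[0],n),"per mm",proj(F[0],n+[0,0,.01])-proj(F[0],n))
cv2.imwrite("pics/s4.png",cv2.resize(f[180:225,280:325,::-1],None,fx=13,fy=13,interpolation=cv2.INTER_CUBIC))
E
```

```text
0.045 14.4 p [ 0.571  -0.118   0.2626] F [  6.2   4.3 -11.3] M [ 0.57 -0.94 -0.02] w 0.0143 g 97.6
0.055 14.72 p [ 0.571  -0.1181  0.2724] F [  6.9   4.2 -12.3] M [ 0.58 -1.07 -0.06] w 0.014 g 97.6
0.0605 14.97 p [ 0.571  -0.118   0.2777] F [  7.4   3.5 -12.6] M [ 0.56 -1.09 -0.04] w 0.0142 g 97.6
 15.27 p [ 0.571  -0.118   0.2775] F [  6.3   3.8 -12.5] M [ 0.61 -1.1   0.03] w 0.014 g 97.6
err 0.001130977459208038
 15.82 p [ 0.571  -0.118   0.2786] F [  7.3   3.4 -12.4] M [ 0.55 -1.13 -0.07] w 0.0144 g 97.6
rise 0.06046229854792781
nut px [302.07017259 208.30696977] per mm [ 0.41213898 -2.07947826]
```

View pics/s4.png

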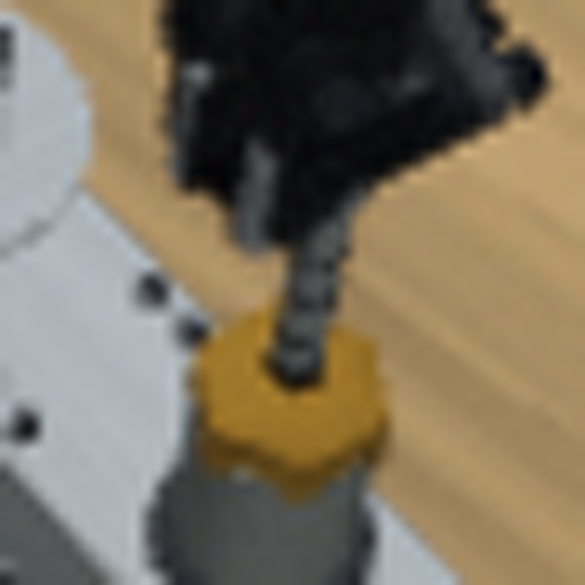

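The broad dark ring sits at the nut at (297,372), and the three thin rings are above it along the rod. I'll read the ring heights from an intensity profile along the rod axis.

```bash
python3 - <<'E'
from h import *
F=[vision.read_camera("side") for _ in range(8)]
f=np.mean([x["frame"] for x in F],0).astype(np.float32)
# rod exit pixel from image: nut top face centre = centroid guess; sample along rod direction
n=np.array([*T,.183]);b=proj(F[0],n);print(b)
u=(proj(F[0],n+[0,0,.001])-b)
base=np.array([280+297/13-.5,180+385/13-.5])
for h in np.arange(-8,52,1.):
    P=base+u*h; w=np.array([-1,0]);xs=[P+np.array([k,0]) for k in(-.5,0,.5)]
    v=np.mean([cv2.remap(f,np.float32([[p[0]]]),np.float32([[p[1]]]),cv2.INTER_LINEAR)[0,0] for p in xs],0)
    print(int(h),v.round().astype(int).tolist(),end="; ")
st()
E
```

```text
[302.07017259 208.30696977]
-8 [153, 115, 42]; -7 [149, 112, 41]; -6 [145, 109, 40]; -5 [141, 106, 39]; -4 [132, 99, 37]; -3 [114, 86, 32]; -2 [92, 69, 27]; -1 [70, 53, 22]; 0 [51, 38, 17]; 1 [39, 30, 17]; 2 [40, 35, 25]; 3 [42, 39, 32]; 4 [44, 44, 39]; 5 [47, 48, 46]; 6 [51, 53, 52]; 7 [56, 59, 58]; 8 [61, 64, 63]; 9 [67, 70, 68]; 10 [72, 75, 73]; 11 [69, 72, 71]; 12 [63, 67, 65]; 13 [59, 62, 60]; 14 [53, 56, 55]; 15 [48, 51, 50]; 16 [53, 57, 55]; 17 [59, 63, 61]; 18 [64, 68, 67]; 19 [70, 74, 73]; 20 [74, 79, 77]; 21 [75, 79, 78]; 22 [76, 80, 78]; 23 [76, 80, 79]; 24 [77, 81, 79]; 25 [76, 79, 78]; 26 [71, 74, 73]; 27 [65, 69, 67]; 28 [60, 63, 62]; 29 [55, 58, 57]; 30 [54, 57, 56]; 31 [58, 61, 60]; 32 [63, 66, 65]; 33 [67, 71, 69]; 34 [71, 75, 73]; 35 [73, 77, 75]; 36 [74, 78, 76]; 37 [75, 78, 77]; 38 [76, 79, 78]; 39 [76, 80, 79]; 40 [74, 77, 76]; 41 [69, 73, 72]; 42 [65, 69, 68]; 43 [60, 64, 63]; 44 [56, 60, 58]; 45 [58, 62, 61]; 46 [62, 66, 64]; 47 [66, 69, 68]; 48 [70, 74, 72]; 49 [74, 78, 76]; 50 [74, 78, 76]; 51 [75, 78, 77];  16.42 p [ 0.571  -0.118   0.2786] F [  7.8   3.7 -12.8] M [ 0.53 -1.12 -0.  ] w 0.0145 g 97.6
```

Thin rings 14.6 units apart put the broad ring's lower edge level with the nut. The full height of the ring shows, which matches the measured rise of 60.5 mm. The hold is steady, so I hand it in.

```bash
python3 -c "
from h import *
st();print(hand_in())"
```

```text
16.42 p [ 0.571  -0.118   0.2786] F [  7.8   3.7 -12.8] M [ 0.53 -1.12 -0.  ] w 0.0145 g 97.6
the job is handed in; nothing more can be done
None
```

I turned the selector to the three-dot mark and handed the job in at 16.4 s, with the arm holding the plunger 60.5 mm up (mark at 60 mm), going by the arm's own position; the pictures agree but are too coarse to confirm it to the millimetre.

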